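Push the lever to raise a thimble level with its neighbour

ROBOT

A 6-joint arm with a two-finger parallel gripper is mounted at the origin on the work surface. World frame = base frame: x ahead of the robot, y to its left, z up, the work surface at z = 0. Lengths are in m, angles in rad, forces in N, time in s.
With the tool pointing down it reaches from about 0.35 to 0.975 m from the base axis. Payload 4.9 kg.
Tool frame: the origin (TCP) lies at the very end of the fingers, on their centre line; the grasp point (between the pads) lies 19 mm behind it; z points along the fingers, y is the line along which they close (so a half turn about z gives the same grasp; the last joint's range is limited). The gripper opens to 85 mm and grips with 20 to 120 N. Pads are 22 mm wide; open, the fingers measure 114 mm over their backs; the gripper's body (76 mm by 85 mm) begins 54 mm behind the grasp point. The pads swing forward as they close: fully open they stand 13 mm farther back than shut.
Start: joints at [1.115, 0.053, 1.613, -0, 1.476, -0.119], TCP at [0.207, 0.59, 0.231] pointing down, gripper open.
Joint ranges: [-3.01, 3.01], [-1.01, 2.22], [0.06, 2.58], [-1.02, 4.17], [0.09, 2.62], [-3.14, 3.14]. Speed limits (rad/s): [2.57, 2.57, 3.14, 3.14, 3.14, 3.14].

INTERFACE

Orientations are given as a rotation vector (axis times angle).
In Python, from station import ctrl, imaging gives the robot as it stands.
- The arm moves only by the tool play_rows, never from a script. Its argument "series" is a list of rows, each a list of 3 entries, a list of its own where there are three numbers: the opening, from 0 (shut) to 1 (fully open), then the shift along the tool's x, y, z each as a share of 0.05 m, from -1 to 1, then the turn, a rotation vector about the tool's x, y, z each as a share of 8 degrees, from -1 to 1. In form: [[grip, [dx, dy, dz], [ax, ay, az]], ...]. A call has 1 to 8 rows; each row shifts and turns the commanded pose from where the row before left it, along the tool's axes as they then stand; what a row does not reach is not made up. A row lasts 1/8 s, in which the tool goes at most 62.5 mm and 10.7 degrees, less where a joint would pass 70% of its speed; a pose out of reach is approached as far as the arm can. A call with a number of a shift or a turn outside -1 to 1 is refused whole. A call with a gripper value outside its range is refused whole. The fingers move at their own pace and stop on an object; "force" is the grip in N (left out, the last holds). Time passes only in rows, so rows that do not move let the fingers close. It gives the time, the measured TCP pose, the force, the opening and the grip force at its end, in the units of the state.
- ctrl.get_obs(): the state, without advancing time (a new reading comes with each control period).
- imaging.get_image(name): name is "side" or "top" or "wrist"; returns a dict with "color" (420x560x3 uint8, blue, green, red), "fx", "fy", "cx", "cy" (pixels), "D" ([k1, k2, p1, p2, k3] as OpenCV has them; the pictures are not rectified), "extrinsics" (4x4, takes a point from world to camera coordinates); the wrist camera has in their place "hand_eye" (4x4, takes a point from camera to tool coordinates, whose origin is the TCP and whose axes are the flange's). Camera axes: x right, y down, z forward; pixel columns grow to the right and rows downward; lengths in m; the calibration is good to about 2 mm. A picture is of the moment at which its call begins: read the wrist's pose just before it. There is no depth.
- ctrl.finish_job(): hands the job in; it is judged then, once.
The state is a dict: "t": time; "q": joint angles; "dq": joint speeds; "effort": joint torques, N m; "tool_pos": TCP position; "tool_rot": TCP orientation; "contact_force": force on the tool from outside, world axes, zero at the start; "wrist_torque": the same for the moment, N m; "opening": finger opening in m; "grip_force": force on a finger pad.
Only numpy, scipy, OpenCV 4.12 (cv2) and the standard library are available. Lean on these libraries where they do the work, as an engineer would, in place of code of your own. Each camera call takes 0.05 s, during which the arm holds its last target. There are 200 camera calls.

TASK

Push the upright post of the chrome lever gently with a fingertip, clockwise seen from above, until the small round display platform has risen level with the top of the white marble pedestal beside it, then leave it there and move clear. The steel thimble must ride up standing on the platform. Do not grip or pick up anything, push the platform itself, or touch or disturb any thimble or the bronze bell.

Things in the scene. Friction and masses are not known exactly. Their poses are not given: they have to be found in the camera images.
- stand: Fixed dark wooden round foot of the lifting stand, 84 mm across and 20 mm high, on the ribbed glass shelf (shelf top 12 mm above the work surface). Origin: centre of its underside, on the upright axis about which the lever turns and along which the platform rises; z up. The lever at joint value 0 points along this frame's -y and turns from there towards -x.
- lever (a joint): Angle of the chrome lever about the stand's upright axis, rad; 0 = start (platform right down), grows to 1.75 as the lever turns clockwise seen from above. The platform rises 25 mm per rad. Friction (about 0.15 N m, so 1.5 to 3 N at the post) keeps the lever where it is left.
- lever_post (a point): Point on the lever's upright end post, 110 mm from the stand's axis and 55 mm above the shelf. The lever is a level chrome rod 10 mm thick, centred 27 mm above the shelf, running from a collar of 22 mm radius to the post; the post is 10 mm thick and stands from the rod up to a 16 mm ball whose top is 88 mm above the shelf. Its free height for pushing is 32 to 72 mm above the shelf.
- platform_top (a point): Centre of the top face of the small round display platform (44 mm across, 6 mm thick, chrome with a blue pad) on the stand's axis; the top is 42 mm above the shelf at the start and can rise to 85.7 mm.
- pedestal_top (a point): Centre of the top face of the fixed white marble pedestal (44 mm square) that stands beside the stand, carrying the cobalt thimble; its top is 60 to 78 mm above the shelf, different each time.
- steel_thimble: Dull grey steel thimble standing on the platform, 19.6 mm across at its foot and 24 mm tall, closed domed end up; loose, 18 g nominal. Origin: centre of its underside; z up.
- cobalt_thimble: Cobalt blue glass thimble standing on the pedestal, 19.6 mm across at its foot and 24 mm tall, closed domed end up; loose, 18 g nominal. Origin: centre of its underside; z up.
- ivory_thimble: Ivory-coloured carved resin thimble standing on the shelf, 19.6 mm across at its foot and 24 mm tall, closed domed end up; loose, 18 g nominal. Origin: centre of its underside; z up.
- bell: Bronze bell paperweight standing on the shelf, 60 mm across at its mouth, 70 mm tall with a rounded knob handle on top; loose, 0.3 kg. Origin: centre of its underside; z up.
Things that resemble listed ones, but are neither listed nor needed, are in the scene too. Of the things like the steel_thimble, leave any that is green; of the rest the smaller one is meant.

How it is judged:
By the outcome, as a careful person would: the job done as asked, in the order asked, and still so for the second after the job is handed in, with the robot touching nothing.
It also fails if it takes over 45 s, if anything falls off the work surface, if the arm or the gripper's body presses on something with over 40 N, if the wrist force passes 120 N, or if a joint passes its speed limit or range.

## Working session

There is one attempt and no reset: what is moved stays moved. The work goes in short steps, Python scripts to look and compute and a tool call to move; the robot and the scene stay as the last step left them, time stands still between calls to the robot, and variables do not carry over. Pictures are saved under pics/ and viewed, at most 10 in all, crops included, and the job is handed in when it is done.

Besides the shell and the picture viewer there is one more tool, called after "Request:" in YAML: its name, and indented under it one key for each argument. play_rows: Moves the arm, as the interface text tells. Shift numbers are shares of 0.05 m and turn numbers shares of 8 degrees, none past 1 either way. Its arguments: {"type":"object","properties":{"series":{"type":"array"},"force":{"type":"number"}},"required":["series"]}

```bash
mkdir -p pics; cat > h.py <<'E'
import numpy as np, cv2
from station import ctrl, imaging
from scipy.spatial.transform import Rotation as R
def ray(im,uv):
    K=np.array([[im['fx'],0,im['cx']],[0,im['fy'],im['cy']],[0,0,1]])
    n=cv2.undistortPoints(np.array([[uv]],float),K,np.array(im['D'],float))[0,0]
    E=np.array(im['extrinsics']); d=E[:3,:3].T@np.array([n[0],n[1],1]); o=-E[:3,:3].T@E[:3,3]
    return o,d
def atz(im,uv,z):
    o,d=ray(im,uv); return o+d*(z-o[2])/d[2]
def proj(im,P):
    K=np.array([[im['fx'],0,im['cx']],[0,im['fy'],im['cy']],[0,0,1]])
    E=np.array(im['extrinsics']); return cv2.projectPoints(np.array(P,float).reshape(-1,3),cv2.Rodrigues(E[:3,:3])[0],E[:3,3],K,np.array(im['D'],float))[0][:,0]
def tri(a,ua,b,ub):
    o1,d1=ray(a,ua);o2,d2=ray(b,ub);A=np.c_[d1,-d2];s=np.linalg.lstsq(A,o2-o1,rcond=None)[0]
    p,q=o1+s[0]*d1,o2+s[1]*d2; return (p+q)/2,np.linalg.norm(p-q)
E
python3 - <<'E'
from h import *
import pickle
d={}
for n in('side','top'):
    d[n]=imaging.get_image(n); cv2.imwrite(f'pics/{n}0.png',cv2.resize(d[n]['color'],(800,600),interpolation=cv2.INTER_CUBIC))
pickle.dump(d,open('im0.pkl','wb'))
o=ctrl.get_obs();print(o['t'],o['tool_pos'],o['tool_rot'],R.from_rotvec(o['tool_rot']).as_matrix())
for n in d: print(n,d[n]['fx'],ray(d[n],(280,210)))
E
```

```text
0.1 [0.20628131 0.589388   0.23019274] [-5.26454427e-01 -3.09662657e+00  2.74058269e-03] [[-9.43817616e-01  3.30465791e-01 -8.17592999e-04]
 [ 3.30466720e-01  9.43816236e-01 -1.63104438e-03]
 [ 2.32653176e-04 -1.80959570e-03 -9.99998336e-01]]
side 488.40280842071905 (array([ 0.22794467, -0.44051944,  0.59439403]), array([ 0.40685802,  0.65128568, -0.64054533]))
top 431.1443396943026 (array([0.49492582, 0.10155111, 0.87579918]), array([ 0.04006301, -0.02521457, -0.99893763]))
```

View pics/side0.png

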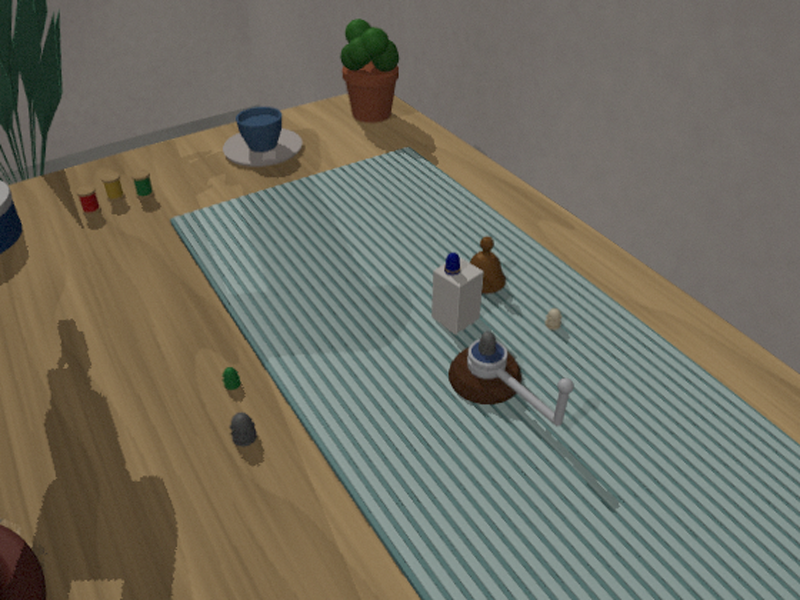

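View pics/top0.png

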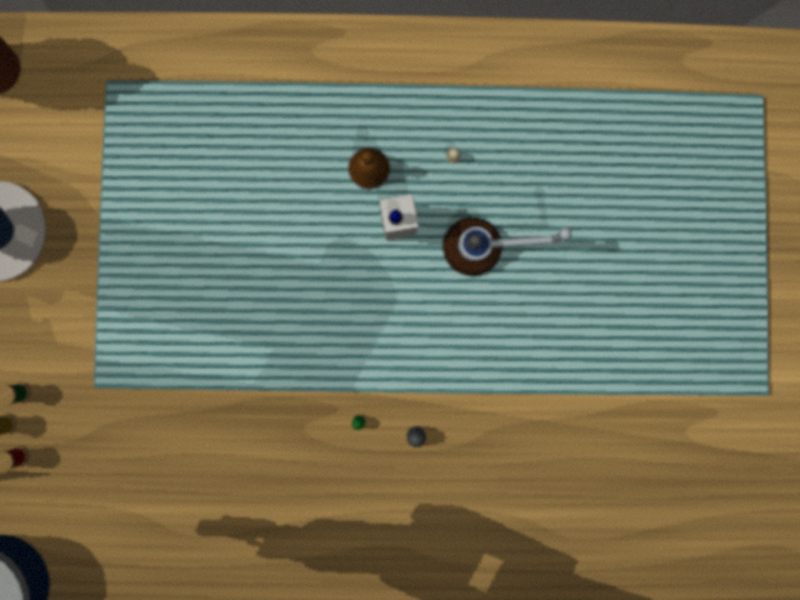

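The side view shows the stand at (486,365), post ball at (565,386), pedestal at (457,290) with the cobalt thimble, bell at (487,265) and ivory thimble at (553,318). The grey thimble at (488,345) stands on the platform. The candidates for steel thimble are that one, a larger grey one on the table at (243,428) and a green one at (231,378). I rule out the green one, and the smaller grey one, on the platform, is meant. Enlarged crops will confirm this.

```bash
python3 - <<'E'
from h import *
import pickle
d=pickle.load(open('im0.pkl','rb'))
s=d['side']['color'][165:310,290:430]; t=d['top']['color'][95:205,235:445]
cv2.imwrite('pics/side1.png',cv2.resize(s,None,fx=4,fy=4,interpolation=cv2.INTER_CUBIC))
cv2.imwrite('pics/top1.png',cv2.resize(t,None,fx=3.8,fy=3.8,interpolation=cv2.INTER_CUBIC))
E
```

```text
(no output)
```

View pics/side1.png

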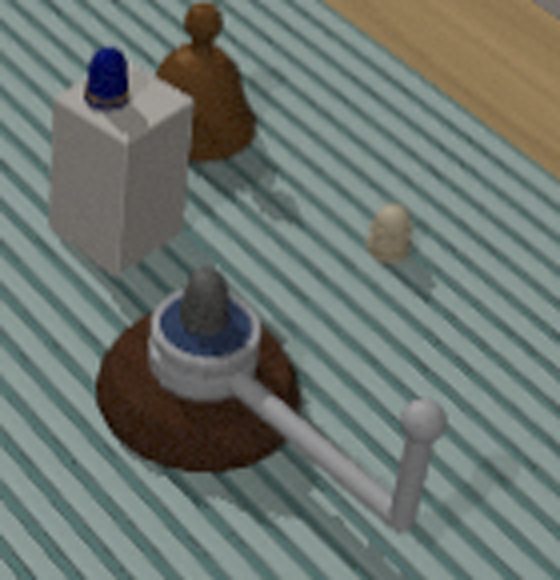

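View pics/top1.png

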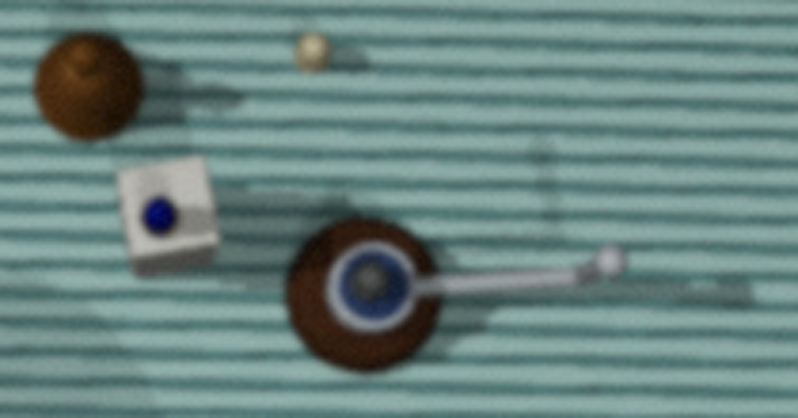

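Crops: platform centre is at side (205,326) / top (372,287), and the ball at side (425,420) / top (610,262). The pedestal's near vertical edge in the side crop runs from (124,140) to (120,273). The platform's grey thimble is thimble-sized and matches the steel one.

```bash
python3 - <<'E'
from h import *
import pickle
np.set_printoptions(precision=4,suppress=True)
d=pickle.load(open('im0.pkl','rb'));S,T=d['side'],d['top']
s=lambda u,v:((u+.5)/4-.5+290,(v+.5)/4-.5+165)
t=lambda u,v:((u+.5)/3.8-.5+235,(v+.5)/3.8-.5+95)
print('plat',atz(S,s(205,326),.054),atz(T,t(372,287),.054),tri(S,s(205,326),T,t(372,287)))
print('foot top',atz(T,t(364,295),.032))
print('ball',atz(S,s(425,420),.092),atz(T,t(610,262),.092),tri(S,s(425,420),T,t(610,262)))
print('ivory',atz(S,s(390,235),.024),atz(T,t(312,50),.024)); print('bell',atz(T,t(88,86),.03))
for n,a,b in(('near',(124,140),(120,273)),('left',(54,100),(50,225)),('right',(191,100),(187,237))):
    B=atz(S,s(*b),.012); zs=np.arange(.06,.1,.0005)
    v=proj(S,[[B[0],B[1],z] for z in zs])[:,1]; z=np.interp(-s(*a)[1],-v,zs)
    print(n,B,'height',z-.012, 'top xy',atz(S,s(*a),z))
for h in (.06,.065,.07,.075,.078):
    c=[atz(S,s(*p),.012+h)[:2] for p in((54,100),(124,140),(191,100))]
    print(h,np.linalg.norm(c[0]-c[1]),np.linalg.norm(c[1]-c[2]),c, (proj(T,[[*x,.012+h] for x in c])+.5-[235,95])*3.8)
E
```

```text
plat [ 0.6058 -0.0185  0.054 ] [ 0.606  -0.0191  0.054 ] (array([ 0.6057, -0.0189,  0.0545]), np.float64(0.0005337751840325298))
foot top [ 0.6047 -0.0182  0.032 ]
ball [ 0.6162 -0.1279  0.092 ] [ 0.6151 -0.1295  0.092 ] (array([ 0.6149, -0.129 ,  0.0937]), np.float64(2.1985309568034225e-06))
ivory [0.7319 0.0072 0.024 ] [0.7355 0.0091 0.024 ]
bell [0.7124 0.1268 0.03  ]
near [0.6238 0.0611 0.012 ] height 0.07506431114265194 top xy [0.6219 0.0623 0.0871]
left [0.6156 0.1043 0.012 ] height 0.07133170525784473 top xy [0.6153 0.1044 0.0833]
right [0.6634 0.0646 0.012 ] height 0.0777323704473055 top xy [0.6599 0.0668 0.0897]
0.06 0.04042730326632955 0.04221373274924305 [array([0.6239, 0.1165]), array([0.6336, 0.0773]), array([0.6751, 0.0846])] [[104.1814 242.1472]
 [183.8957 224.0341]
 [170.2317 140.6556]]
0.065 0.04004036063968197 0.041809691635667286 [array([0.6201, 0.1112]), array([0.6297, 0.0723]), array([0.6708, 0.0796])] [[114.7639 248.3641]
 [194.2038 230.3059]
 [180.5557 147.1755]]
0.07 0.03965341801303437 0.04140565052209149 [array([0.6163, 0.1059]), array([0.6258, 0.0674]), array([0.6666, 0.0745])] [[125.4824 254.6618]
 [204.6437 236.659 ]
 [191.0124 153.7806]]
0.075 0.03926647538638692 0.041001609408515806 [array([0.6125, 0.1005]), array([0.6219, 0.0624]), array([0.6623, 0.0695])] [[136.3395 261.0416]
 [215.2176 243.0947]
 [201.6041 160.4725]]
0.078 0.039034309810398383 0.04075918474037039 [array([0.6102, 0.0973]), array([0.6196, 0.0594]), array([0.6597, 0.0665])] [[142.9213 264.9096]
 [221.6274 246.9965]
 [208.0251 164.5301]]
```

Measured geometry:
- Axis is at (0.606,-0.019).
- Post is at (0.615,-0.129), 110 mm away, which matches the given radius.
- Pedestal is about 75 mm high, so the lever should end near 1.3 rad.

Plan: shut the gripper, approach the +x side of the post high up, and tilt so the fingertip leads below the ball. Then follow the arc, yawing with the lever.

Request:
play_rows:
  series:
    - [0,[-0.95,-0.754,0],[0,0,0]]
    - [0,[-0.95,-0.754,0],[0,0,0]]
    - [0,[-0.95,-0.754,0],[0,0,0]]
    - [0,[-0.95,-0.754,0],[0,0,0]]
    - [0,[-0.95,-0.754,0],[0,0,0]]
    - [0,[-0.95,-0.754,0],[0,0,0]]
    - [0,[-0.95,-0.754,0],[0,0,0]]

```text
t: 0.98
tool_pos: [0.4336, 0.2291, 0.231]
tool_rot: [-0.526, -3.097, -0.0]
contact_force: [1.4, -0.2, 0.7]
opening: -0.0
grip_force: 0.0
```

Request:
play_rows:
  series:
    - [0,[-0.95,-0.754,0],[0,0,0]]
    - [0,[-0.95,-0.754,0],[0,0,0]]
    - [0,[-0.95,-0.754,0],[0,0,0]]
    - [0,[-0.95,-0.754,0],[0,0,0]]
    - [0,[-0.95,-0.754,0],[0,0,0]]
    - [0,[-0.95,-0.754,0],[0,0,0]]
    - [0,[-0.95,-0.754,0],[0,0,0]]
    - [0,[0,0,0],[0,0,0]]

```text
t: 1.98
tool_pos: [0.6604, -0.1316, 0.2294]
tool_rot: [-0.533, -3.094, 0.0]
contact_force: [-0.6, 0.5, -0.3]
opening: 0.0002
grip_force: 0.0
```

Request:
play_rows:
  series:
    - [0,[0,0,0],[0,0,-1]]
    - [0,[0,0,0],[0,0,-1]]
    - [0,[0,0,0],[0,0,-1]]
    - [0,[0,0,0],[0,1,0]]
    - [0,[0,0,0],[0,1,0]]
    - [0,[0,0,0],[0,0,0]]

```text
t: 2.72
tool_pos: [0.6601, -0.1267, 0.2289]
tool_rot: [0.12, -2.858, 0.015]
contact_force: [-0.2, -0.2, 0.2]
opening: 0.0001
grip_force: 0.0
```

```bash
cat > plan.py <<'E'
from h import *
A=np.array([.606,-.0188]); PH0=np.arctan2(-.129+.0188,.615-.606)
def pose(q,gap,z=.058,tilt=16):
    p=PH0-q; t=np.array([np.sin(p),-np.cos(p),0]); c,s=np.cos(np.radians(tilt)),np.sin(np.radians(tilt)); up=np.array([0,0,1])
    X=c*t+s*up; Z=-c*up+s*t; M=np.c_[X,np.cross(Z,X),Z]
    P=np.r_[A+.11*np.array([np.cos(p),np.sin(p)]),z]-t*(.005+.011*c+gap); P[2]=z
    return P,M
def rows(targets,cur=None):
    o=ctrl.get_obs(); P,M=cur or (np.array(o['tool_pos']),R.from_rotvec(o['tool_rot']).as_matrix())
    for P2,M2 in targets:
        d=M.T@(P2-P)/.05; a=np.degrees(R.from_matrix(M.T@M2).as_rotvec())/8
        print([0,list(map(float,d.round(3))),list(map(float,a.round(3)))],P2.round(4)); P,M=P2,M2
E
python3 - <<'E'
from plan import *
T=[pose(0,.015,z) for z in (.21,.17,.13,.09,.058)]
rows(T); print(); rows([pose(0,.006),pose(0,.0),pose(.05,0)]+[pose(q,0) for q in np.arange(.1,.5,.1)],cur=T[-1])
E
```

```text
[0, [0.174, 0.039, 0.444], [0.006, -0.017, 0.019]] [ 0.6454 -0.1259  0.21  ]
[0, [-0.221, -0.0, 0.769], [0.0, 0.0, 0.0]] [ 0.6454 -0.1259  0.17  ]
[0, [-0.221, -0.0, 0.769], [0.0, 0.0, 0.0]] [ 0.6454 -0.1259  0.13  ]
[0, [-0.221, -0.0, 0.769], [0.0, 0.0, 0.0]] [ 0.6454 -0.1259  0.09  ]
[0, [-0.176, -0.0, 0.615], [0.0, 0.0, 0.0]] [ 0.6454 -0.1259  0.058 ]

[0, [0.173, 0.0, 0.05], [0.0, 0.0, 0.0]] [ 0.6365 -0.1267  0.058 ]
[0, [0.115, -0.0, 0.033], [0.0, 0.0, 0.0]] [ 0.6305 -0.1272  0.058 ]
[0, [0.106, -0.013, 0.03], [-0.099, 0.0, 0.344]] [ 0.625  -0.1283  0.058 ]
[0, [0.106, -0.013, 0.03], [-0.099, 0.0, 0.344]] [ 0.6195 -0.1291  0.058 ]
[0, [0.213, -0.02, 0.061], [-0.197, -0.0, 0.688]] [ 0.6085 -0.1299  0.058 ]
[0, [0.213, -0.02, 0.061], [-0.197, 0.0, 0.688]] [ 0.5974 -0.1296  0.058 ]
[0, [0.213, -0.02, 0.061], [-0.197, -0.0, 0.688]] [ 0.5863 -0.1281  0.058 ]
```

Request:
play_rows:
  series:
    - [0,[0.174,0.039,0.444],[0,0,0]]
    - [0,[-0.221,0,0.769],[0,0,0]]
    - [0,[-0.221,0,0.769],[0,0,0]]
    - [0,[-0.221,0,0.769],[0,0,0]]
    - [0,[-0.176,0,0.615],[0,0,0]]
    - [0,[0,0,0],[0,0,0]]

```text
t: 3.48
tool_pos: [0.6422, -0.1262, 0.0575]
tool_rot: [0.118, -2.855, 0.013]
contact_force: [-0.4, 0.2, 0.8]
opening: -0.0001
grip_force: 0.0
```

```bash
python3 - <<'E'
from plan import *
im=imaging.get_image('side'); cv2.imwrite('pics/side2.png',cv2.resize(im['color'][150:320,270:500],None,fx=3.4,fy=3.4,interpolation=cv2.INTER_CUBIC))
o=ctrl.get_obs();print(o['tool_pos'],pose(0,.015)[0],o['contact_force'])
E
```

```text
[ 0.64391633 -0.12671279  0.05996535] [ 0.64542628 -0.1259463   0.058     ] [0.54424791 0.28667731 0.46372685]
```

View pics/side2.png

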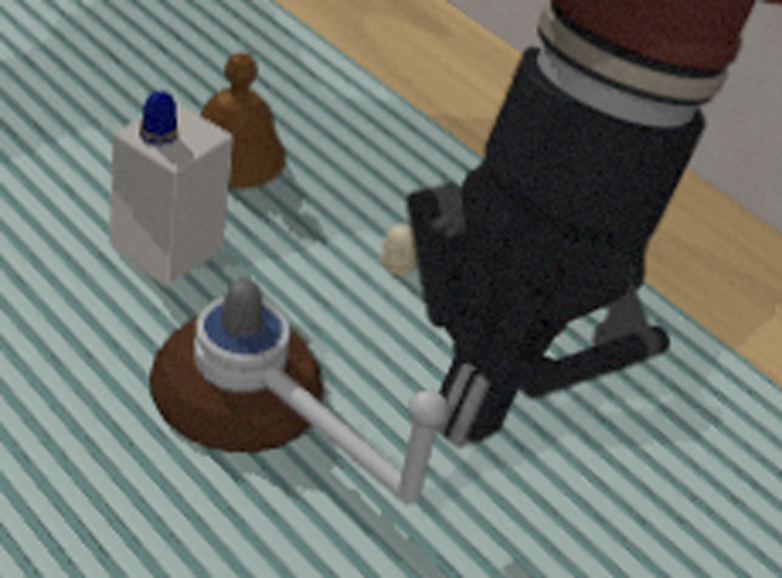

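The fingertip is beside the post, below the ball, with ball at (428,408) and fingertip at (470,435). Nothing is touched. Starting the gentle push.

```bash
python3 - <<'E'
from plan import *
rows([pose(0,.006),pose(0,.0)]+[pose(q,0) for q in (.05,.1,.16,.22,.28,.34)])
E
```

```text
[0, [0.132, 0.013, 0.079], [0.005, -0.008, 0.007]] [ 0.6365 -0.1267  0.058 ]
[0, [0.115, -0.0, 0.033], [0.0, 0.0, 0.0]] [ 0.6305 -0.1272  0.058 ]
[0, [0.106, -0.013, 0.03], [-0.099, 0.0, 0.344]] [ 0.625  -0.1283  0.058 ]
[0, [0.106, -0.013, 0.03], [-0.099, 0.0, 0.344]] [ 0.6195 -0.1291  0.058 ]
[0, [0.127, -0.015, 0.037], [-0.118, 0.0, 0.413]] [ 0.6129 -0.1297  0.058 ]
[0, [0.127, -0.015, 0.037], [-0.118, 0.0, 0.413]] [ 0.6062 -0.1299  0.058 ]
[0, [0.127, -0.015, 0.037], [-0.118, 0.0, 0.413]] [ 0.5996 -0.1297  0.058 ]
[0, [0.127, -0.015, 0.037], [-0.118, 0.0, 0.413]] [ 0.5929 -0.1291  0.058 ]
```

Request:
play_rows:
  series:
    - [0,[0.132,0.01,0.06],[0,0,0]]
    - [0,[0.115,0,0.033],[0,0,0]]
    - [0,[0.106,-0.013,0.03],[-0.099,0,0.344]]
    - [0,[0.106,-0.013,0.03],[-0.099,0,0.344]]
    - [0,[0.127,-0.015,0.037],[-0.118,0,0.413]]
    - [0,[0.127,-0.015,0.037],[-0.118,0,0.413]]
    - [0,[0.127,-0.015,0.037],[-0.118,0,0.413]]
    - [0,[0.127,-0.015,0.037],[-0.118,0,0.413]]

```text
t: 4.53
tool_pos: [0.5956, -0.1304, 0.061]
tool_rot: [-0.372, -2.844, -0.051]
contact_force: [1.1, 0.6, 0.8]
opening: -0.0
grip_force: 0.9
```

```bash
python3 - <<'E'
from plan import *
print(pose(.34,0)[0])
rows([pose(q,0) for q in np.arange(.40,.83,.06)])
im=imaging.get_image('top'); cv2.imwrite('pics/top2.png',cv2.resize(im['color'][80:250,220:450],None,fx=3.4,fy=3.4,interpolation=cv2.INTER_CUBIC))
E
```

```text
[ 0.59293582 -0.12912621  0.058     ]
[0, [0.167, -0.004, 0.109], [-0.117, 0.032, 0.403]] [ 0.5863 -0.1281  0.058 ]
[0, [0.127, -0.015, 0.037], [-0.118, 0.0, 0.413]] [ 0.5798 -0.1268  0.058 ]
[0, [0.127, -0.015, 0.037], [-0.118, 0.0, 0.413]] [ 0.5734 -0.125   0.058 ]
[0, [0.127, -0.015, 0.037], [-0.118, 0.0, 0.413]] [ 0.5671 -0.1229  0.058 ]
[0, [0.127, -0.015, 0.037], [-0.118, 0.0, 0.413]] [ 0.5609 -0.1203  0.058 ]
[0, [0.127, -0.015, 0.037], [-0.118, 0.0, 0.413]] [ 0.5549 -0.1175  0.058 ]
[0, [0.127, -0.015, 0.037], [-0.118, 0.0, 0.413]] [ 0.5491 -0.1142  0.058 ]
[0, [0.127, -0.015, 0.037], [-0.118, 0.0, 0.413]] [ 0.5435 -0.1106  0.058 ]
```

View pics/top2.png

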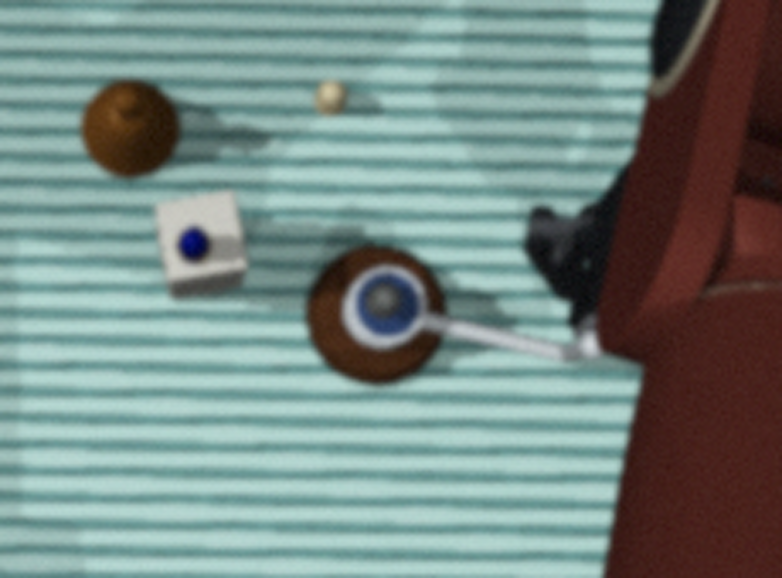

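The lever has turned to about 0.3 rad, with its post at (585,345). The steel thimble still stands on the platform at (383,302), so I'll continue.

Request:
play_rows:
  series:
    - [0,[0.14,-0.01,0.06],[-0.117,0.0,0.413]]
    - [0,[0.127,-0.015,0.037],[-0.118,0,0.413]]
    - [0,[0.127,-0.015,0.037],[-0.118,0,0.413]]
    - [0,[0.127,-0.015,0.037],[-0.118,0,0.413]]
    - [0,[0.127,-0.015,0.037],[-0.118,0,0.413]]
    - [0,[0.127,-0.015,0.037],[-0.118,0,0.413]]
    - [0,[0.127,-0.015,0.037],[-0.118,0,0.413]]
    - [0,[0.127,-0.015,0.037],[-0.118,0,0.413]]

```text
t: 5.58
tool_pos: [0.5451, -0.112, 0.0596]
tool_rot: [-1.04, -2.687, -0.144]
contact_force: [1.2, -1.3, 0.8]
opening: -0.0003
grip_force: 0.9
```

```bash
python3 - <<'E'
from plan import *
o=ctrl.get_obs();print(o['tool_pos'],pose(.82,0)[0],o['q'])
rows([pose(q,0) for q in np.arange(.88,1.21,.06)])
E
```

```text
[ 0.54506807 -0.11195135  0.05959774] [ 0.54346579 -0.11062602  0.058     ] [-0.3842198   0.2219158   1.74832251  0.09524912  1.4308444  -1.24186758]
[0, [0.159, -0.017, 0.078], [-0.118, 0.029, 0.411]] [ 0.5381 -0.1067  0.058 ]
[0, [0.127, -0.015, 0.037], [-0.118, 0.0, 0.413]] [ 0.5329 -0.1025  0.058 ]
[0, [0.127, -0.015, 0.037], [-0.118, 0.0, 0.413]] [ 0.528  -0.0979  0.058 ]
[0, [0.127, -0.015, 0.037], [-0.118, -0.0, 0.413]] [ 0.5234 -0.0931  0.058 ]
[0, [0.127, -0.015, 0.037], [-0.118, 0.0, 0.413]] [ 0.5191 -0.088   0.058 ]
[0, [0.127, -0.015, 0.037], [-0.118, 0.0, 0.413]] [ 0.5151 -0.0827  0.058 ]
```

Continue to about 1.15 rad, then measure.

Request:
play_rows:
  series:
    - [0,[0.13,-0.015,0.05],[-0.118,0,0.413]]
    - [0,[0.127,-0.015,0.037],[-0.118,0,0.413]]
    - [0,[0.127,-0.015,0.037],[-0.118,0,0.413]]
    - [0,[0.127,-0.015,0.037],[-0.118,0,0.413]]
    - [0,[0.127,-0.015,0.037],[-0.118,0,0.413]]
    - [0,[0.08,-0.01,0.02],[-0.08,0,0.27]]
    - [0,[0,0,0],[0,0,0]]

```text
t: 6.45
tool_pos: [0.5173, -0.0852, 0.0581]
tool_rot: [-1.484, -2.487, -0.208]
contact_force: [0.7, -0.5, 1.2]
opening: 0.0
grip_force: 0.4
```

```bash
python3 - <<'E'
from plan import *
import pickle
S=imaging.get_image('side');T=imaging.get_image('top');pickle.dump({'side':S,'top':T},open('im3.pkl','wb'))
o=ctrl.get_obs();print(o['t'],o['tool_pos'],pose(1.16,0)[0])
a=cv2.resize(S['color'][165:285,290:390],None,fx=4,fy=5/1.25,interpolation=cv2.INTER_CUBIC)
b=cv2.resize(T['color'][120:240,250:350],None,fx=4,fy=4,interpolation=cv2.INTER_CUBIC)
cv2.imwrite('pics/c3.png',np.hstack([a,b]))
E
```

```text
6.55 [ 0.51730766 -0.08520807  0.05776478] [ 0.51642279 -0.08451506  0.058     ]
```

View pics/c3.png

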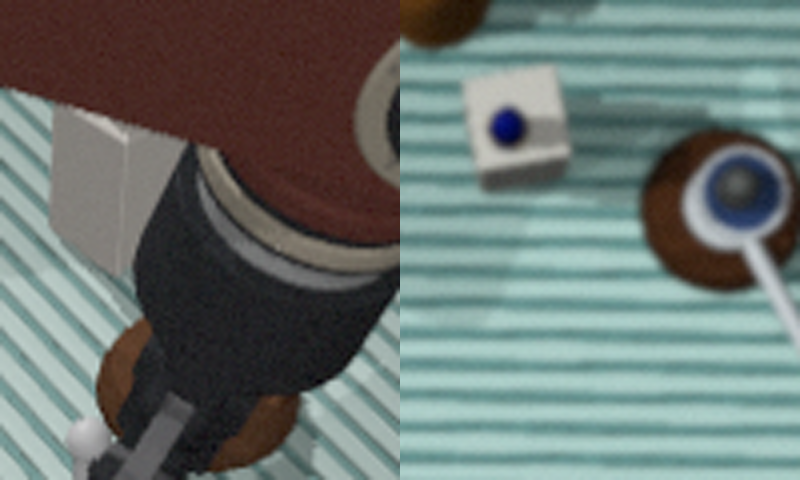

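```bash
cat > ped.py <<'E'
from plan import *
import pickle
from scipy.optimize import least_squares
d=pickle.load(open('im0.pkl','rb'));S=d['side'];T=d['top']
s=lambda u,v:((u+.5)/4-.5+290,(v+.5)/4-.5+165)
t=lambda u,v:((u+.5)/4-.5+250,(v+.5)/4-.5+120)
so=[s(*p) for p in((54,100),(124,140),(191,100),(50,225),(120,273),(187,237))]
to=[t(*p) for p in((463-400,85),(555-400,66),(569-400,150),(480-400,178))]
def model(x,e=.044):
    c=np.array([[1,1],[1,-1],[-1,-1],[-1,1]])*e/2  # far-left, far-right, near-right, near-left
    k=c@np.array([[np.cos(x[2]),np.sin(x[2])],[-np.sin(x[2]),np.cos(x[2])]])+x[:2]
    top=np.c_[k,np.full(4,.012+x[3])];bot=np.c_[k,np.full(4,.012)]
    return np.r_[(proj(S,np.r_[top[[3,2,1]],bot[[3,2,1]]])-so+x[4:6]),(proj(T,top)-to+x[6:8])]
for e in(.044,.042):
    r=least_squares(lambda x:np.r_[model(x,e).ravel(),x[4:]/2],[.64,.085,.15,.07,0,0,0,0],x_scale=[.01,.01,.1,.01,1,1,1,1])
    print(e,r.x.round(4),np.sqrt(np.mean(r.fun**2)),model(r.x,e).round(1).tolist(),np.sqrt(np.diag(np.linalg.inv(r.jac.T@r.jac)))[3])
E
python3 ped.py
```

```text
0.044 [ 0.6387  0.0864  0.2031  0.0743  0.3248 -0.0241  0.5365  0.2307] 0.8098561824642239 [[-0.6, -0.6], [0.8, 1.0], [1.5, -0.1], [-0.8, 0.8], [-0.4, 0.7], [-0.6, -1.7], [-0.5, -0.8], [-0.2, -0.4], [0.9, 1.8], [-0.3, -0.8]] 0.0017173547740458582
0.042 [ 0.6381  0.0857  0.2023  0.0746  0.3582 -0.0964  0.1872 -0.0222] 0.7073181347534978 [[0.3, -0.5], [0.8, 0.6], [0.7, 0.0], [0.0, 1.0], [-0.5, 0.4], [-1.4, -1.5], [0.1, -0.3], [-0.5, 0.3], [0.2, 1.4], [0.1, -1.4]] 0.0017168474379093493
```

Pedestal fit gives 74.5 ± 1.5 mm, so q is about 1.3. Push to about 1.25, then back off and look.

Request:
play_rows:
  series:
    - [0,[0.127,-0.015,0.037],[-0.118,0,0.413]]
    - [0,[0.1,-0.012,0.03],[-0.1,0,0.34]]
    - [0,[0,0,0],[0,0,0]]
    - [0,[-0.4,0,-0.115],[0,0,0]]
    - [0,[-0.8,0,-0.23],[0,0,0]]
    - [0,[-0.8,0,-0.23],[0,0,0]]
    - [0,[-0.6,0,-0.8],[0,0,0]]
    - [0,[0,0,0],[0,0,0]]

```text
t: 7.55
tool_pos: [0.5675, -0.2133, 0.0904]
tool_rot: [-1.628, -2.41, -0.228]
contact_force: [0.1, 0.4, 0.0]
opening: -0.0001
grip_force: 0.0
```

```bash
python3 - <<'E'
from plan import *
import pickle
o=ctrl.get_obs()
S=imaging.get_image('side');T=imaging.get_image('top');W=imaging.get_image('wrist');pickle.dump({'side':S,'top':T,'wrist':W,'o':o},open('im4.pkl','wb'))
a=cv2.resize(S['color'][165:305,280:380],None,fx=4,fy=4,interpolation=cv2.INTER_CUBIC)
b=cv2.resize(T['color'][120:260,250:350],None,fx=4,fy=4,interpolation=cv2.INTER_CUBIC)
cv2.imwrite('pics/c4.png',np.hstack([a,b])); print(o['t'],o['tool_pos'])
E
```

```text
7.55 [ 0.5674672  -0.21329555  0.09044995]
```

View pics/c4.png

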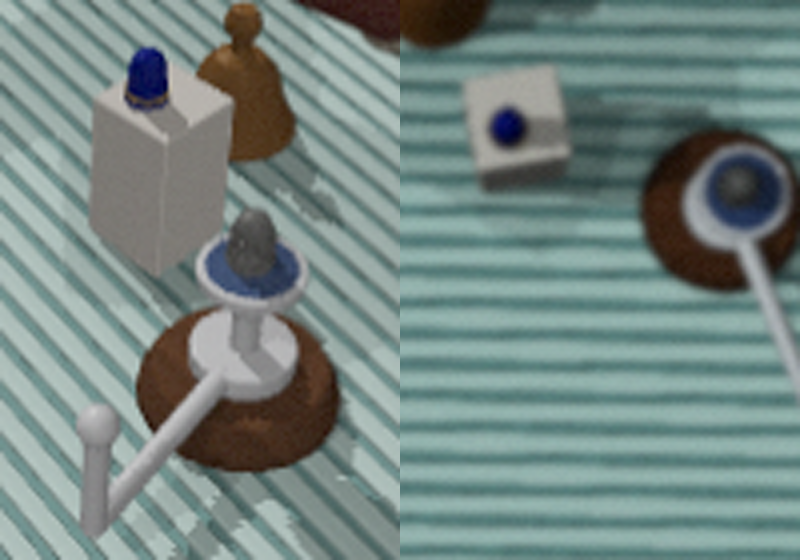

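```bash
python3 - <<'E'
from plan import *
import pickle
d=pickle.load(open('im4.pkl','rb'));S,T=d['side'],d['top']
s=lambda u,v:((u+.5)/4-.5+280,(v+.5)/4-.5+165)
t=lambda u,v:((u-400+.5)/4-.5+250,(v+.5)/4-.5+120)
b=atz(S,s(98,425),.092);print('ball',b,np.linalg.norm(b[:2]-A),'q',PH0-np.arctan2(*(b[:2]-A)[::-1])+0)
def zfit(v0): 
    zs=np.linspace(.04,.11,200); v=proj(S,[[*A,z] for z in zs])[:,1]; return np.interp(-v0,-v,zs)-.012
print('plat z now',zfit(s(252,267)[1]),'before',zfit(s(0,326)[1]))
print(tri(S,s(252,267),T,t(745,191)),'cobalt apex',tri(S,s(148,50),T,t(508,126)),'steel apex',tri(S,s(253,213),T,t(740,184)))
# predicted rim outline at several heights (crop px): left,right,near,far
for h in(.070,.072,.074,.076):
    a=np.linspace(0,2*np.pi,73);P=np.c_[A[0]+.022*np.cos(a),A[1]+.022*np.sin(a),a*0+.012+h]
    u=(proj(S,P)+.5-[280,165])*4; print(h,u.min(0),u.max(0))
E
```

```text
ball [ 0.50518815 -0.06044559  0.092     ] 0.10907512960378397 q 1.2605351208743139
plat z now 0.07387906676194929 before 0.04215808691992741
(array([ 0.60594012, -0.0199162 ,  0.0869787 ]), np.float64(0.0020065020569392618)) cobalt apex (array([0.63088927, 0.08950661, 0.11300305]), np.float64(0.0009215796425362149)) steel apex (array([ 0.6067095 , -0.01465496,  0.11009644]), np.float64(0.00015029576239000963))
0.07 [195.71656554 237.39697156] [309.09592946 314.05132365]
0.072 [196.04824159 233.61216065] [309.62293508 310.2327216 ]
0.074 [196.38086398 229.8146526 ] [310.15144423 306.40050589]
0.076 [196.71443562 226.00439468] [310.68146152 302.55461525]
```

```bash
python3 - <<'E'
from plan import *
import pickle
np.set_printoptions(precision=3,suppress=True)
d=pickle.load(open('im4.pkl','rb'));W=d['wrist'];o=d['o']
H=np.array(W['hand_eye']);print(H,W['fx'],W['D'])
def cam(P,M):
    G=np.eye(4);G[:3,:3]=M;G[:3,3]=P;return np.linalg.inv(G@H)
P=np.array(o['tool_pos']);M=R.from_rotvec(o['tool_rot']).as_matrix();print(M)
pts=[[*A,.086],[.638,.086,.0865],[.622,.062,.0865],[.622,.062,.012]]
# current tool yaw; try negative tilts (rotation about tool y) and standoffs
for ay in(0,-16,-32,-48,24):
    M2=M@R.from_euler('y',ay,degrees=True).as_matrix()
    for dz in (0,.1):
        W['extrinsics']=cam(P+[0,0,dz],M2);print(ay,dz,np.linalg.inv(W['extrinsics'])[:3,3],W['extrinsics'][2,:3],proj(W,pts).round().tolist())
E
```

```text
[[ 0.001 -0.961 -0.275  0.069]
 [ 1.     0.001 -0.    -0.   ]
 [ 0.    -0.275  0.961 -0.142]
 [ 0.     0.     0.     1.   ]] 313.4176162488078 [-0.027  0.     0.     0.     0.   ]
[[-0.36   0.928 -0.097]
 [ 0.893  0.373  0.252]
 [ 0.27   0.004 -0.963]]
0 0 [ 0.556 -0.187  0.246] [ 0.005 -0.004 -1.   ] [[482.0, -54.0], [596.0, -194.0], [558.0, -171.0], [475.0, -61.0]]
0 0.1 [ 0.556 -0.187  0.346] [ 0.005 -0.004 -1.   ] [[405.0, 43.0], [483.0, -53.0], [457.0, -36.0], [418.0, 16.0]]
-16 0 [ 0.541 -0.148  0.232] [ 0.108 -0.259 -0.96 ] [[557.0, -135.0], [737.0, -349.0], [690.0, -328.0], [546.0, -178.0]]
-16 0.1 [ 0.541 -0.148  0.332] [ 0.108 -0.259 -0.96 ] [[434.0, -26.0], [554.0, -172.0], [515.0, -145.0], [453.0, -78.0]]
-32 0 [ 0.527 -0.115  0.208] [ 0.202 -0.495 -0.845] [[691.0, -232.0], [-3550.0, 4242.0], [-55.0, 582.0], [675.0, -345.0]]
-32 0.1 [ 0.527 -0.115  0.308] [ 0.202 -0.495 -0.845] [[485.0, -116.0], [682.0, -342.0], [624.0, -305.0], [520.0, -216.0]]
-48 0 [ 0.517 -0.089  0.174] [ 0.28  -0.692 -0.665] [[842.0, -241.0], [1570.0, -833.0], [8765.0, -7082.0], [-379.0, 1010.0]]
-48 0.1 [ 0.517 -0.089  0.274] [ 0.28  -0.692 -0.665] [[578.0, -240.0], [-422.0, 1065.0], [555.0, -167.0], [639.0, -412.0]]
24 0 [ 0.581 -0.248  0.244] [-0.147  0.374 -0.916] [[424.0, 42.0], [483.0, -25.0], [461.0, -14.0], [423.0, 59.0]]
24 0.1 [ 0.581 -0.248  0.344] [-0.147  0.374 -0.916] [[382.0, 128.0], [431.0, 68.0], [413.0, 78.0], [391.0, 122.0]]
```

```bash
cat > sil.py <<'E'
from plan import *
import pickle
from scipy.optimize import minimize
d=pickle.load(open('im4.pkl','rb'))
F=4
def mask(im,box):
    x0,y0,x1,y1=box; c=cv2.resize(im['color'][y0:y1,x0:x1],None,fx=F,fy=F,interpolation=cv2.INTER_CUBIC)
    b,g,r=[c[...,i].astype(float) for i in range(3)]
    return (r>.88*g)&(r<1.25*b)&(r>70), (b>1.5*r)&(b>1.5*g)   # marble (neutral), cobalt
B={'side':(295,160,343,240),'top':(260,130,298,172)}
mk={n:mask(d[n],B[n]) for n in B}
def sil(x,n,off):
    e=.022;c=np.array([[1,1],[1,-1],[-1,-1],[-1,1]])*e;k=c@np.array([[np.cos(x[2]),np.sin(x[2])],[-np.sin(x[2]),np.cos(x[2])]])+x[:2]
    P=np.r_[np.c_[k,np.full(4,.012+x[3])],np.c_[k,np.full(4,.012)]]
    u=((proj(d[n],P)+off+.5-B[n][:2])*F-.5); m=np.zeros(mk[n][0].shape,np.uint8)
    cv2.fillConvexPoly(m,cv2.convexHull((u*16).round().astype(np.int32)),1,shift=4); return m>0
def cost(y,ns=('side','top')):
    x=y*np.array([.01,.01,.1,.01,1,1]);s=0
    for n in ns:
        ok=~cv2.dilate(mk[n][1].astype(np.uint8),np.ones((9,9))).astype(bool)
        s+=((sil(x,n,x[4:6] if n=='top' else 0)!=mk[n][0])&ok).sum()/mk[n][0].sum()
    return s+.002*(x[4]**2+x[5]**2)
y0=np.array([63.9,8.6,2.0,7.45,0,0])
for ns in(('side','top'),('side',)):
  for k in(-.3,.3):
    r=minimize(cost,y0+[0,0,0,k,0,0],args=(ns,),method='Nelder-Mead',options=dict(initial_simplex=y0+[0,0,0,k,0,0]+np.r_[np.zeros((1,6)),np.diag([.3,.3,.6,.4,1,1])],maxiter=1500)); print(ns,r.x.round(3),r.fun)
out=[]
for n in B:
    c=cv2.resize(d[n]['color'][B[n][1]:B[n][3],B[n][0]:B[n][2]],None,fx=F,fy=F,interpolation=cv2.INTER_CUBIC)
    x=r0=None; out.append(c)
    m=mk[n][0]; e=c.copy(); e[~m]=0; out.append(e)
H=max(o.shape[0] for o in out); cv2.imwrite('pics/sil.png',np.hstack([np.pad(o,((0,H-o.shape[0]),(0,0),(0,0))) for o in out]))
E
python3 sil.py
```

```text
('side', 'top') [63.945  8.637  2.081  7.312  0.614 -0.563] 0.6471075485280335
('side', 'top') [63.965  8.706  2.128  7.26   0.909 -0.531] 0.649418792759766
('side',) [ 6.2915e+01  7.6760e+00  4.3400e-01  8.7030e+00 -2.0000e-03  1.2100e-01] 0.40611498863164286
('side',) [62.892  7.696  0.681  8.765  0.085  1.156] 0.4093193257195574
```

View pics/sil.png

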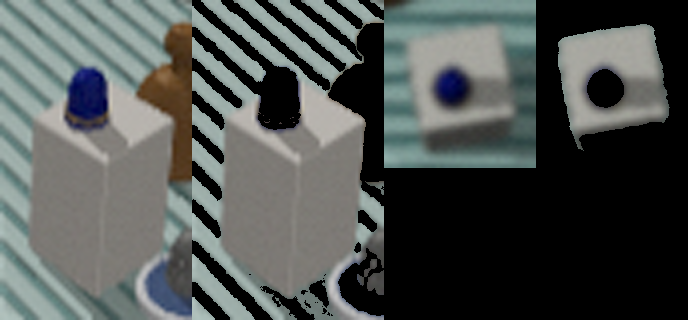

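```bash
sed -i 's/return (r>.88\*g)&(r<1.25\*b)&(r>70),/m=((r>.955*g)\&(r<1.3*b)\&(r>45)).astype(np.uint8); m=cv2.morphologyEx(m,cv2.MORPH_OPEN,np.ones((13,13))); k,l,st,_=cv2.connectedComponentsWithStats(m); m=l==1+st[1:,4].argmax()\n    return m,/; /^out=/,$d' sil.py
cat >> sil.py <<'E'
for n in B: print(n,mk[n][0].sum(),np.argwhere(mk[n][0]).min(0)[::-1],np.argwhere(mk[n][0]).max(0)[::-1],sil(r.x*[.01,.01,.1,.01,1,1],n,0).sum())
# corner-fit with refined readings
from scipy.optimize import least_squares
so=(np.array([(33,121),(104,160),(172,121),(29,245),(98,297)])+.5)/4-.5+[295,160]
def res(x,e=.022):
    c=np.array([[-1,1],[-1,-1],[1,-1]])*e;k=c@np.array([[np.cos(x[2]),np.sin(x[2])],[-np.sin(x[2]),np.cos(x[2])]])+x[:2]
    return (proj(d['side'],np.r_[np.c_[k,np.full(3,.012+x[3])],np.c_[k[:2],[.012]*2]])-so).ravel()
for e in(.022,.0212):
    q=least_squares(res,[.639,.086,.2,.074],x_scale=[.01,.01,.1,.01],args=(e,));print(q.x,q.fun.round(1))
E
python3 sil.py
```

```text
('side', 'top') [63.955  8.717  1.208  7.086  1.014  0.066] 0.2599583237694905
('side', 'top') [64.001  8.769  1.141  6.943  1.392 -0.19 ] 0.2617250753966154
('side',) [ 6.395e+01  8.673e+00  1.977e+00  7.336e+00  5.600e-02 -2.710e-01] 0.053709098630468695
('side',) [63.945  8.703  2.567  7.315  0.    -0.   ] 0.0543092746971296
side 22556 [30 86] [172 291] 24597
top 8680 [26 29] [128 141] 11570
[0.63934001 0.08696451 0.19639844 0.07348672] [-0.5 -0.9  0.5  1.1  1.  -0.1 -0.7  0.4 -0.3 -0.6]
[0.63871145 0.08644379 0.19702869 0.07382581] [ 0.  -0.7  0.4  0.8  0.2 -0.1 -0.2  0.7 -0.4 -0.8]
```

Side-only fits put the pedestal at 73.3–74.5 mm and the platform at about 73.7 mm, so they are level to within about 1 mm. I'll take one close wrist view to settle the difference.

```bash
python3 - <<'E'
from plan import *
import pickle
np.set_printoptions(precision=3,suppress=True)
d=pickle.load(open('im4.pkl','rb'));W=d['wrist'];o=d['o'];H=np.array(W['hand_eye'])
P=np.array(o['tool_pos']);M=R.from_rotvec(o['tool_rot']).as_matrix()
pts=[[*A,.086],[.638,.086,.0865],[.622,.062,.0865],[.622,.062,.012]]
for n in(3,4,5,6):
  M2=M@R.from_euler('y',8*n,degrees=True).as_matrix()
  for D in([.04,-.02,.03],[.08,-.04,.03],[.08,-.04,.08]):
    G=np.eye(4);G[:3,:3]=M2;G[:3,3]=P+D;W['extrinsics']=np.linalg.inv(G@H)
    print(n,D,M.T@np.array(D)/.05,(G@H)[:3,3],proj(W,pts).round().tolist())
E
```

```text
3 [0.04, -0.02, 0.03] [-0.483  0.595 -0.756] [ 0.621 -0.268  0.274] [[367.0, 45.0], [426.0, -14.0], [405.0, -4.0], [382.0, 60.0]]
3 [0.08, -0.04, 0.03] [-1.128  1.189 -0.935] [ 0.661 -0.288  0.274] [[330.0, 19.0], [391.0, -34.0], [370.0, -26.0], [353.0, 40.0]]
3 [0.08, -0.04, 0.08] [-0.858  1.192 -1.898] [ 0.661 -0.288  0.324] [[323.0, 64.0], [377.0, 12.0], [358.0, 21.0], [345.0, 73.0]]
4 [0.04, -0.02, 0.03] [-0.483  0.595 -0.756] [ 0.629 -0.288  0.268] [[361.0, 76.0], [412.0, 28.0], [394.0, 36.0], [375.0, 94.0]]
4 [0.08, -0.04, 0.03] [-1.128  1.189 -0.935] [ 0.669 -0.308  0.268] [[326.0, 55.0], [380.0, 12.0], [361.0, 19.0], [348.0, 77.0]]
4 [0.08, -0.04, 0.08] [-0.858  1.192 -1.898] [ 0.669 -0.308  0.318] [[320.0, 96.0], [369.0, 53.0], [352.0, 60.0], [341.0, 108.0]]
5 [0.04, -0.02, 0.03] [-0.483  0.595 -0.756] [ 0.636 -0.306  0.258] [[355.0, 105.0], [402.0, 65.0], [385.0, 71.0], [370.0, 126.0]]
5 [0.08, -0.04, 0.03] [-1.128  1.189 -0.935] [ 0.676 -0.326  0.258] [[322.0, 87.0], [371.0, 52.0], [354.0, 57.0], [344.0, 111.0]]
5 [0.08, -0.04, 0.08] [-0.858  1.192 -1.898] [ 0.676 -0.326  0.308] [[317.0, 126.0], [363.0, 89.0], [347.0, 95.0], [338.0, 140.0]]
6 [0.04, -0.02, 0.03] [-0.483  0.595 -0.756] [ 0.643 -0.323  0.246] [[351.0, 132.0], [394.0, 98.0], [378.0, 104.0], [366.0, 156.0]]
6 [0.08, -0.04, 0.03] [-1.128  1.189 -0.935] [ 0.683 -0.343  0.246] [[320.0, 117.0], [365.0, 88.0], [349.0, 92.0], [341.0, 143.0]]
6 [0.08, -0.04, 0.08] [-0.858  1.192 -1.898] [ 0.683 -0.343  0.296] [[316.0, 155.0], [358.0, 122.0], [343.0, 128.0], [336.0, 171.0]]
```

Request:
play_rows:
  series:
    - [0,[-0.24,0.3,-0.38],[0,0,0]]
    - [0,[-0.24,0.3,-0.38],[0,0,0]]
    - [0,[0,0,0],[0,1,0]]
    - [0,[0,0,0],[0,1,0]]
    - [0,[0,0,0],[0,1,0]]
    - [0,[0,0,0],[0,1,0]]
    - [0,[0,0,0],[0,1,0]]
    - [0,[0,0,0],[0,1,0]]

```text
t: 8.7
tool_pos: [0.6045, -0.2274, 0.1167]
tool_rot: [-1.174, -1.742, -0.737]
contact_force: [0.3, 0.9, -0.5]
opening: -0.0
grip_force: 0.0
```

Request:
play_rows:
  series:
    - [0,[-0.5,0,0.24],[0,0,0]]
    - [0,[-0.5,0,0.24],[0,0,0]]
    - [0,[0,0,0],[0,0,0]]
    - [0,[0,0,0],[0,0,0]]

```text
t: 9.2
tool_pos: [0.6054, -0.2285, 0.0629]
tool_rot: [-1.177, -1.749, -0.735]
contact_force: [0.5, -0.9, 0.6]
opening: -0.0002
grip_force: 0.0
```

```bash
python3 - <<'E'
from plan import *
import pickle
o=ctrl.get_obs();W=imaging.get_image('wrist');H=np.array(W['hand_eye'])
G=np.eye(4);G[:3,:3]=R.from_rotvec(o['tool_rot']).as_matrix();G[:3,3]=o['tool_pos'];W['extrinsics']=np.linalg.inv(G@H)
pickle.dump(W,open('w.pkl','wb'))
u=proj(W,[[*A,.086],[.638,.086,.0865],[.622,.062,.0865],[.622,.062,.012]]);print(o['t'],o['tool_pos'],(G@H)[:3,3],u)
c=u[:3].mean(0).astype(int);x0=max(0,c[0]-75);y0=max(0,c[1]-50);print(x0,y0)
cv2.imwrite('pics/w.png',cv2.resize(W['color'][y0:y0+118,x0:x0+158],None,fx=5,fy=5,interpolation=cv2.INTER_CUBIC))
E
```

```text
9.2 [ 0.60536431 -0.22845013  0.06294165] [ 0.64181526 -0.3193054   0.18808204] [[363.47232884  78.37158873]
 [408.89589561  51.50131262]
 [391.82750132  55.61038228]
 [377.34603331 119.46484336]]
313 11
```

View pics/w.png

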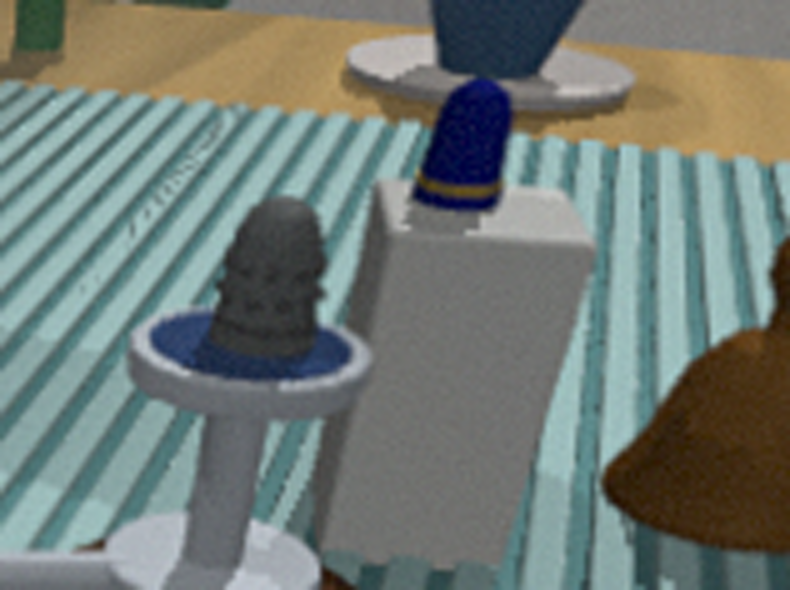

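The wrist view shows the pedestal's near face, with top edge (385,235)–(593,245) and bottom edge (322,550)–(502,566). The platform rim spans (128,345)–(372,362), and the steel thimble stands upright on it.

```bash
python3 - <<'E'
from plan import *
import pickle
from scipy.optimize import least_squares
np.set_printoptions(precision=4,suppress=True)
W=pickle.load(open('w.pkl','rb'));S=pickle.load(open('im4.pkl','rb'))['side']
w=lambda p:(np.array(p)+.5)/5-.5+[313,11]
s=lambda p,x0=295,y0=160:(np.array(p)+.5)/4-.5+[x0,y0]
# corner order NL(near -x? ) : signs in box frame
wo=w([(593,245),(385,235),(375,183),(572,192),(502,566),(322,550)]) ; wp=w([(249,351),(128,345),(372,362)])
so=s([(33,121),(104,160),(172,121),(29,245),(98,297)]); sp=s((252,267),280,165)
def box(x,e):
    c=np.array([[-1,1],[-1,-1],[1,-1],[1,1]])*e;k=c@np.array([[np.cos(x[2]),np.sin(x[2])],[-np.sin(x[2]),np.cos(x[2])]])+x[:2]
    return np.c_[k,np.full(4,.012+x[3])],np.c_[k,np.full(4,.012)]
E0=W['extrinsics']
def res(x,e,assign,full=False):
    t,b=box(x,e); V=dict(W); D=np.eye(4);D[:3,:3]=R.from_rotvec(x[6:9]).as_matrix();V['extrinsics']=D@E0
    i=assign; pw=proj(V,np.r_[t[i],b[i[:2]]])-wo
    pc=proj(V,[[*x[4:6],.012+x[9]]])-wp[:1]; pS=proj(S,np.r_[t[[0,1,2]],b[[0,1]]])-so; pP=proj(S,[[*x[4:6],.012+x[9]]])-sp
    return np.r_[pw.ravel(),pc.ravel(),pS.ravel(),pP.ravel(),(x[6:9])/.015,(x[4:6]-A)/.002]
for e in(.022,.0213):
  for a in([0,1,2,3],):
    r=None
    for k in range(4):
      for rev in(1,-1):
        i=[(k+rev*j)%4 for j in range(4)]
        q=least_squares(res,[.639,.087,.2,.074,*A,0,0,0,.074],args=(e,i),x_scale=[.01,.01,.1,.01,.01,.01,.01,.01,.01,.01])
        if r is None or q.cost<r[0].cost:r=(q,i)
    q,i=r;C=np.linalg.inv(q.jac.T@q.jac);print(e,i,q.cost,q.x,'h-hp',q.x[3]-q.x[9],'sd',np.sqrt(C[3,3]+C[9,9]-2*C[3,9]));print(q.fun.round(1))
E
```

```text
0.022 [2, 1, 0, 3] 4.415839429118191 [ 0.6394  0.0866  0.1678  0.0736  0.6061 -0.0185 -0.0058  0.0016 -0.0102
  0.0729] h-hp 0.0007637309461667324 sd 0.0011975017332814212
[ 1.   0.7  0.1 -0.1 -0.  -0.5 -0.7 -0.   0.3  0.1 -0.7 -0.1  0.  -0.1
 -0.4 -1.2  0.1  1.1  1.2  0.2 -0.6  0.2 -0.6 -0.6  0.   0.3 -0.4  0.1
 -0.7  0.   0.2]
0.0213 [2, 1, 0, 3] 3.560140207191397 [ 0.6389  0.0861  0.1665  0.0739  0.6058 -0.0186 -0.0067  0.0033 -0.0109
  0.0731] h-hp 0.0008225995127554148 sd 0.0011964211413215016
[ 0.2  0.4  0.7 -0.2  0.6 -0.3 -1.2  0.1 -0.3  0.1 -0.2  0.   0.2 -0.1
  0.2 -1.   0.1  0.9  0.6  0.3 -0.1  0.5 -0.7 -0.7 -0.   0.4 -0.4  0.2
 -0.7 -0.1  0.1]
```

The platform is level with the pedestal to within about 1 mm (0.8 ± 0.6 mm), and the thimble is upright. Moving further clear and handing in.

Request:
play_rows:
  series:
    - [0,[0.5,0,-0.8],[0,0,0]]
    - [0,[0.5,0,-0.8],[0,0,0]]
    - [0,[0,0,0],[0,0,0]]
    - [0,[0,0,0],[0,0,0]]

```text
t: 9.75
tool_pos: [0.624, -0.275, 0.1429]
tool_rot: [-1.179, -1.749, -0.735]
contact_force: [0.4, -0.4, -0.5]
opening: -0.0001
grip_force: 0.0
```

```bash
python3 -c "
from station import ctrl
print(ctrl.finish_job())"
```

```text
the job is handed in; nothing more can be done
None
```

I pushed the lever clockwise to about 1.26 rad, which brought the platform level with the pedestal top (measured about 0.8 mm below it, ± about 1 mm) with the steel thimble upright on it; the arm was then moved clear and the job handed in at about 10 s.

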